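Pin the die plate on the heading bolster

ROBOT

A 6-joint arm with a two-finger parallel gripper is mounted at the origin on the work surface. World frame = base frame: x ahead of the robot, y to its left, z up, the work surface at z = 0. Lengths are in m, angles in rad, forces in N, time in s.
With the tool pointing down it reaches from about 0.375 to 0.975 m from the base axis. Payload 3.8 kg.
Tool frame: the origin (TCP) lies between the finger pads; the fingertips stand 17 mm ahead of it and the grasp point (between the pads) lies 2 mm behind it; z points along the fingers, y is the direction in which the jaws open and shut (so a half turn about z gives the same grasp; the last joint's range is limited). The gripper opens to 88 mm and grips with 3 to 60 N. Pads are 18 mm wide; open, the fingers measure 123 mm over their backs; the gripper's body (75 mm by 187 mm) begins 45 mm behind the grasp point.
Start: joints at [-1.361, 0.264, 1.604, -0, 1.274, -0.037], TCP at [0.165, -0.655, 0.256] pointing down, gripper open.
Joint ranges: [-2.63, 2.63], [-0.94, 2.18], [0.31, 2.57], [-1.31, 4.45], [0, 2.66], [-2.55, 2.55]. Speed limits (rad/s): [2.57, 2.57, 3.14, 3.14, 3.14, 3.14].

INTERFACE

Orientations are given as a rotation vector (axis times angle).
In Python, from plant import sense, read_camera, hand_in gives the robot as it stands.
- The arm moves only by the tool carry_out, never from a script. Its argument "rows" is one flat list of numbers, 4 for each row, row after row: the shift along the world's x, y, z in mm, then the turn about the world's z in rad. A call has 1 to 10 rows; each row shifts and turns the commanded pose from where the row before left it; what a row does not reach is not made up. A row lasts 1/10 s, in which the tool goes at most 50 mm and 8.59 degrees, less where a joint would pass 70% of its speed; a pose out of reach is approached as far as the arm can. A call with a gripper value outside its range is refused whole. "fingers" is the closure in counts, from 0 (fully open) to 255 (shut), set as the call begins (left out, the last holds). The fingers move at their own pace and stop on an object; the grip force is fixed at half the most. Time passes only in rows, so rows that do not move let the fingers close. It gives the time, the measured TCP pose, the force and the opening at its end, in the units of the state.
- sense(): the state, without advancing time (a new reading comes with each control period).
- read_camera(name): name is "scene" or "top" or "wrist"; returns a dict with "image" (420x560x3 uint8, red, green, blue), "fx", "fy", "cx", "cy" (pixels), "cam_to_world" (4x4, takes a point from camera to world coordinates). Camera axes: x right, y down, z forward; pixel columns grow to the right and rows downward; lengths in m; the calibration is good to about 2 mm. A picture is of the moment at which its call begins. There is no depth.
- hand_in(): hands the job in, once; it reports no verdict.
The state is a dict: "clock": time; "joint_positions": joint angles; "joint_vel": joint speeds; "effort": joint torques, N m; "ee_pos": TCP position; "tool_rot": TCP orientation; "ft_force": force on the tool from outside, world axes, zero at the start; "moment": the same for the moment, N m; "finger_gap": opening from 0.0 (shut) to 1.0 (fully open).
Only numpy, scipy, OpenCV 4.12 (cv2) and the standard library are available. Lean on these libraries where they do the work, as an engineer would, in place of code of your own. Each camera call takes 0.05 s, during which the arm holds its last target. There are 200 camera calls.

TASK

Pick up the steel die plate by its lug and lower it over the two locating pins of the green bolster, large hole on the tall pin, until it rests flush on the bed; then slip the bronze bushing over the tall pin so it sits flat on the plate. Set both down rather than dropping them, let go, and leave the lantern base and the two heading tools where they are.

Things in the scene. Friction and masses are not known exactly. Their poses are not given: they have to be found in the camera images.
- bolster: Fixed green-painted steel block, 160 (x) x 80 (y) x 30 mm high. Origin: centre of its underside; z up. Two pins stand on its flat top (the bed, 30 mm above the slate): the tall one at x = +42 mm, the short one at x = -42 mm, both at y = 0. A red stripe marks the tall pin's end. Bolt heads 4 mm high at the corners lie outside the plate's outline.
- pin_tall (a point): Foot of the tall pin: on its axis, level with the bed. The pin is 16 mm in diameter and 46 mm high, its top 10 mm tapering to 7 mm diameter. Axes as the bolster's.
- pin_short (a point): Foot of the short pin: on its axis, level with the bed. The pin is 10 mm in diameter and 22 mm high, its top 8 mm tapering to 4 mm diameter. Axes as the bolster's.
- plate_lug (a point): Centre of the die plate's dark upright lug, which rises from the plate's middle: 36 mm (x) x 16 mm (y) x 44 mm high above the plate's top. This point is 32 mm above the plate's underside, the lug's top 54 mm. Grip the lug across its 16 mm (fingers closing along the plate's y). Axes as the plate's: x from small hole to large hole, z up.
- hole_large (a point): Centre of the plate's large through hole, 18.5 mm in diameter, on the underside: x = +42 mm from the plate's middle. It goes on the tall pin. Axes as the plate's.
- hole_small (a point): Centre of the plate's small through hole, 12.5 mm in diameter, on the underside: x = -42 mm from the plate's middle. It goes on the short pin. Axes as the plate's.
- plate: Loose steel die plate, about 0.6 kg, 130 (x) x 50 (y) x 10 mm thick, lying flat on the slate at first, with two holes and a lug in the middle. Origin: centre of its underside; x runs from the small hole to the large hole, z up. A red stripe on top marks the large hole's end.
- bushing_mid (a point): Loose bronze bushing, about 0.17 kg, a tube standing upright on the slate: outside 34 mm, bore 19 mm, 30 mm high. This point is its centre, half-way up; z is its axis. When it sits on the seated plate this point is 25 mm above the bed, and its side is 7 mm from the lug, so fingers should close along the bolster's y there.
- bushing: The same bushing: origin at the centre of its underside.
- lantern: Tin lantern base, round, 104 mm in diameter, 70 mm high, 0.35 kg. It is a bystander, to be left where it is. Origin: centre of its underside.
- header_a: Iron bolt-heading tool lying flat: 12 mm thick bar with a round 44 mm head at its +x end, about 240 mm long overall and 19 mm high. It is a bystander, to be left where it is. Origin: centre of its underside.
- header_b: Second iron bolt-heading tool lying flat: 12 mm thick bar with a round 44 mm head at its +x end, about 240 mm long overall and 19 mm high. It is a bystander, to be left where it is. Origin: centre of its underside.
Mind the look-alikes: they are no part of the job. Leave any blue look-alike of the plate alone. There is more than one size of the bushing; the job needs the smaller.

How it is judged:
By the outcome, as a careful person would: the job done as asked, in the order asked, and still so for the second after the job is handed in, with the robot touching nothing.
It also fails if it takes over 64 s, if anything falls off the work surface, if the arm or the gripper's body presses on something with over 40 N, if the wrist force passes 120 N, or if a joint passes its speed limit or range.

## Working session

There is one attempt and no reset: what is moved stays moved. The work goes in short steps, Python scripts to look and compute and a tool call to move; the robot and the scene stay as the last step left them, time stands still between calls to the robot, and variables do not carry over. Pictures are saved under pics/ and viewed, about 8 in all and at most 12, crops included, and the job is handed in when it is done.

Besides the shell and the picture viewer there is one more tool, called after "Request:" by a JSON object that holds its "fn" and its "kwargs", one argument or row to a line. carry_out: Moves the arm, as the interface text tells. Its arguments: {"type":"object","properties":{"rows":{"type":"array"},"fingers":{"type":"number"}},"required":["rows"]}

```bash
mkdir -p pics; cat > h.py <<'E'
import numpy as np,cv2
from plant import sense,read_camera,hand_in
def snap(n,f):
    d=read_camera(n); np.savez('pics/'+f+'.npz',**{k:np.array(v) for k,v in d.items()})
    cv2.imwrite('pics/'+f+'.png',d['image'][:,:,::-1]); return d
def crop(f,o,c0,r0,w,h,s):
    im=np.load('pics/'+f+'.npz')['image'][r0:r0+h,c0:c0+w,::-1]
    im=cv2.resize(im,None,fx=s,fy=s,interpolation=cv2.INTER_CUBIC); cv2.imwrite('pics/'+o+'.png',im)
def p2w(f,u,v,z):
    d=np.load('pics/'+f+'.npz');T=d['cam_to_world']
    r=T[:3,:3]@np.array([(u-d['cx'])/d['fx'],(v-d['cy'])/d['fy'],1.]);t=(z-T[2,3])/r[2]
    return T[:3,3]+t*r
def w2p(f,p):
    d=np.load('pics/'+f+'.npz');T=d['cam_to_world'];c=T[:3,:3].T@(np.array(p)-T[:3,3])
    return c[0]/c[2]*d['fx']+d['cx'],c[1]/c[2]*d['fy']+d['cy']
E
python3 - <<'E'
from h import *
a=snap('top','t0');b=snap('scene','s0')
cv2.imwrite('pics/both.png',np.hstack([cv2.resize(a['image'],(400,300)),cv2.resize(b['image'],(400,300))])[:,:,::-1])
for d in(a,b):print(np.round(d['cam_to_world'],3).tolist(),d['fx'],d['cx'],d['cy'])
print(sense())
E
```

```text
[[-0.025, -0.989, 0.146, 0.365], [-1.0, 0.025, -0.002, 0.016], [-0.002, -0.146, -0.989, 1.195], [0.0, 0.0, 0.0, 1.0]] 403.87300115942185 281.1402346167994 199.81148911920386
[[-0.827, 0.422, -0.372, 1.005], [0.562, 0.606, -0.563, 0.739], [-0.012, -0.674, -0.738, 1.01], [0.0, 0.0, 0.0, 1.0]] 477.8119671770851 282.3461074987103 206.6586304116436
{'clock': 0.1, 'joint_positions': array([-1.36086447e+00,  2.64650874e-01,  1.60523843e+00,  8.45323016e-06,
        1.27373912e+00, -3.69087716e-02]), 'joint_vel': array([-0.00132556, -0.00094619, -0.00342111,  0.00091576, -0.00047905,
        0.00206838]), 'effort': array([-1.23397317e-04, -5.03618002e+01, -3.58069682e+01,  7.30140321e-02,
        2.32903997e-02, -5.23509675e-05]), 'ee_pos': array([ 0.16479573, -0.65393215,  0.25453012]), 'tool_rot': array([-3.11568279e+00, -3.86499089e-01,  2.63484575e-04]), 'ft_force': array([ 0.83600381, -0.06106054,  0.34232954]), 'moment': array([ 0.0323889 ,  0.04382875, -0.03372846]), 'finger_gap': 1.0015389218968507}
```

View pics/t0.png

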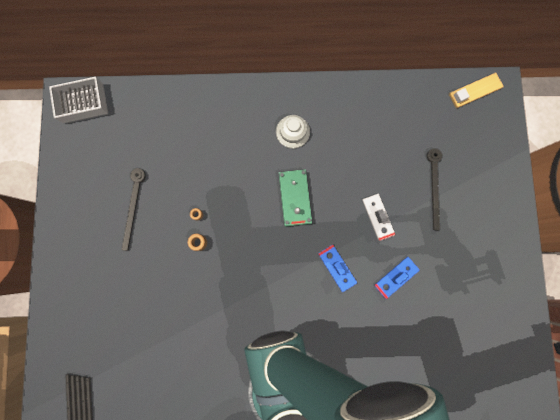

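View pics/s0.png

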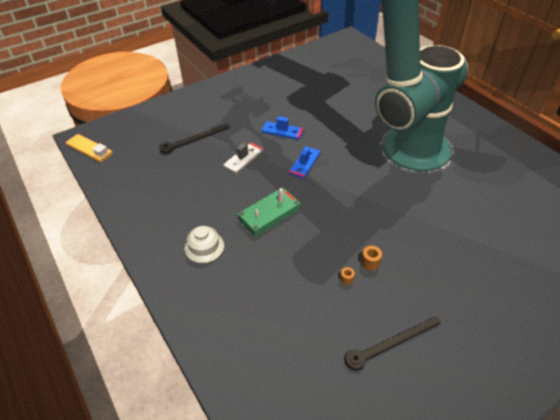

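Top view: the steel plate is at (379,217), with its red end lower. The blue look-alikes are at (338,268) and (398,278). The bolster is at (295,198), with its red end lower. The small bushing is at (196,214) and the larger look-alike at (196,242). I choose the silver plate and the bushing at (196,214), and check both in one crop.

```bash
python3 - <<'E'
from h import *
# panels: plate, bolster, bushings; enlarge 6x
im=np.load('pics/t0.npz')['image'][:,:,::-1]
P=[(355,188,44,60),(273,163,44,70),(180,200,34,54)]
o=np.zeros((560,800,3),np.uint8);x=0
for c,r,w,h in P:
    k=cv2.resize(im[r:r+h,c:c+w],None,fx=6,fy=6,interpolation=cv2.INTER_CUBIC)
    k=k[:560]
    for i in range(0,w,10): cv2.putText(k,str(c+i),(i*6,8),0,.3,(0,255,255),1);cv2.line(k,(i*6+3,10),(i*6+3,14),(0,255,255),1)
    for i in range(0,h,10): cv2.putText(k,str(r+i),(0,i*6+6),0,.3,(0,255,255),1)
    o[:k.shape[0],x:x+k.shape[1]]=k; x+=k.shape[1]+5
cv2.imwrite('pics/c1.png',o)
E
```

```text
(no output)
```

View pics/c1.png

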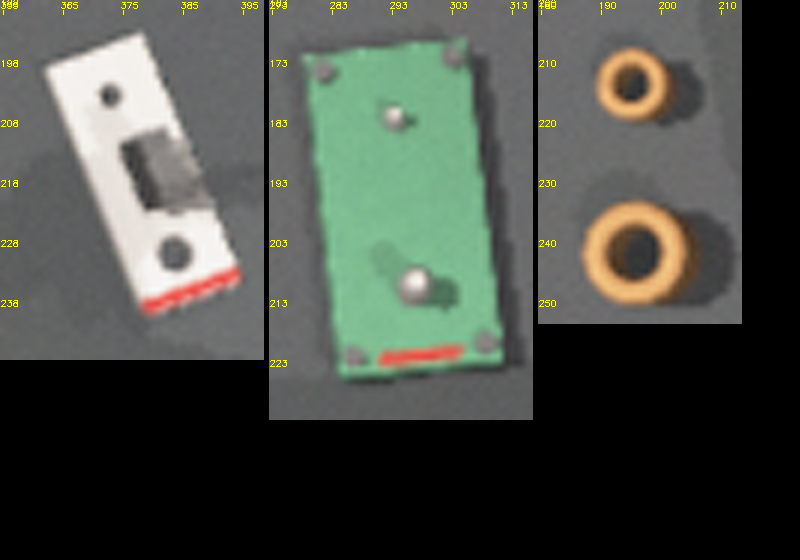

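The crop shows the silver plate's corners at about (363,200), (378,193), (379,240) and (395,234), with the large hole at (384,230). The bolster's tall pin is at (297,210) and its short pin at (294,182). The small bushing is centred at (195,213); the one below it is clearly bigger.

```bash
python3 - <<'E'
from h import *
f='t0'
g=lambda x,y,c,r:(x/6-.5+c,y/6-.5+r)
pc=[p2w(f,*g(x,y,355,188),.01) for x,y in[(48,70),(141,33),(143,313),(241,277)]]
hs=p2w(f,*g(110,96,355,188),.006);hl=p2w(f,*g(175,254,355,188),.006)
print('plate',np.mean(pc,0),hs,hl,(hs+hl)/2,np.arctan2(*(hl-hs)[1::-1]), np.linalg.norm(hl-hs))
a=(pc[2]+pc[3]-pc[0]-pc[1]);print(np.arctan2(a[1],a[0]),np.linalg.norm(a)/2)
ps=p2w(f,*g(125,117,273,163),.048);pt=p2w(f,*g(147,285,273,163),.070)
print('pins',ps,pt,np.linalg.norm(pt-ps),np.arctan2(*(pt-ps)[1::-1]))
bc=[p2w(f,*g(x,y,273,163),.03) for x,y in[(34,55),(196,38),(71,372),(233,360)]]
a=(bc[2]+bc[3]-bc[0]-bc[1]);print('bol',np.mean(bc,0),np.arctan2(a[1],a[0]),np.linalg.norm(a)/2)
print('bush',p2w(f,*g(93,84,180,200),.03))
E
```

```text
plate [ 0.4839461  -0.27096333  0.01      ] [ 0.52269873 -0.25792239  0.006     ] [ 0.44374367 -0.28521782  0.006     ] [ 0.4832212 -0.2715701  0.006    ] -2.80874618232658 0.08354006249170448
-2.8184441605519117 0.12788794030092704
pins [ 0.58563182 -0.02229884  0.048     ] [ 0.501227   -0.02948636  0.07      ] 0.08752048211885892 -3.056642192964499
bol [ 0.54558705 -0.0256792   0.03      ] -3.0577078971873055 0.15829944158722298
bush [0.5033629  0.26526734 0.03      ]
```

Request:
{"fn": "carry_out", "kwargs": {
  "rows": [23, 27, 0, 0, 23, 27, 0, 0, 23, 27, 0, 0, 23, 27, 0, 0, 23, 27, 0, 0, 23, 27, 0, 0, 23, 27, 0, 0, 23, 27, 0, 0, 23, 27, 0, 0, 23, 27, 0, 0.083],
  "fingers": 0
}}

```text
clock: 1.1
ee_pos: [0.3954, -0.3831, 0.2552]
tool_rot: [-3.098, -0.518, 0.001]
ft_force: [0.9, 0.0, 0.6]
finger_gap: 0.999
```

Request:
{"fn": "carry_out", "kwargs": {
  "rows": [22, 28, -10, 0, 22, 28, -10, 0, 22, 28, -15, 0, 22, 29, -15, 0, 0, 0, 0, 0, 0, 0, 0, 0]
}}

```text
clock: 1.7
ee_pos: [0.4826, -0.2707, 0.2048]
tool_rot: [-3.098, -0.519, 0.003]
ft_force: [-0.3, -0.2, 0.3]
finger_gap: 0.997
```

```bash
python3 - <<'E'
from h import *
d=snap('wrist','w1');s=sense();print(s['clock'],s['ee_pos'],s['tool_rot'],s['ft_force'],np.round(d['cam_to_world'],3).tolist(),d['fx'])
E
```

```text
1.75 [ 0.48265829 -0.27172238  0.2056119 ] [ 3.09863948e+00  5.16875188e-01 -1.16792747e-03] [-1.10635296 -0.343111    0.65474794] [[0.326, -0.91, -0.258, 0.549], [-0.945, -0.314, -0.088, -0.249], [-0.001, 0.272, -0.962, 0.334], [0.0, 0.0, 0.0, 1.0]] 325.83170870808755
```

View pics/w1.png

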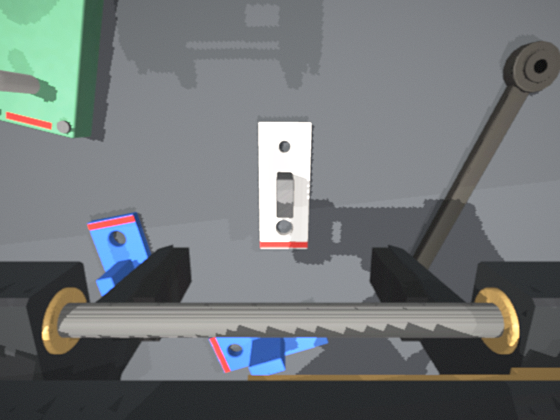

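The wrist view shows the silver plate between the fingers, with corners at about (258,122), (312,122), (259,248) and (308,248), and holes at (284,147) and (284,227). It is aligned with the jaws.

```bash
python3 - <<'E'
from h import *
f='w1'
pc=[p2w(f,u,v,.01) for u,v in[(258,121.5),(312,121.5),(259,248.5),(308,248.5)]]
print(np.round(pc,4).tolist(),np.mean(pc,0)); 
hs=p2w(f,284,147,.006);hl=p2w(f,284,227,.006);print(hs,hl,(hs+hl)/2,np.arctan2(*(hl-hs)[1::-1]))
lt=[p2w(f,u,v,.054) for u,v in[(277,174),(293,174)]];print(lt)
T=np.load('pics/w1.npz')['cam_to_world'];print(T[:3,3]-sense()['ee_pos'])
crop('w1','c2',240,105,90,150,4)
E
```

```text
[[0.5372, -0.2303, 0.01], [0.5541, -0.2793, 0.01], [0.4124, -0.2718, 0.01], [0.4296, -0.3214, 0.01]] [ 0.48330569 -0.27571762  0.01      ]
[ 0.52213377 -0.26201677  0.006     ] [ 0.44285521 -0.28962446  0.006     ] [ 0.48249449 -0.27582061  0.006     ] -2.80648972311002
[array([ 0.50224758, -0.2619973 ,  0.054     ]), array([ 0.50677168, -0.27511592,  0.054     ])]
[0.06622293 0.02254429 0.12843149]
```

View pics/c2.png

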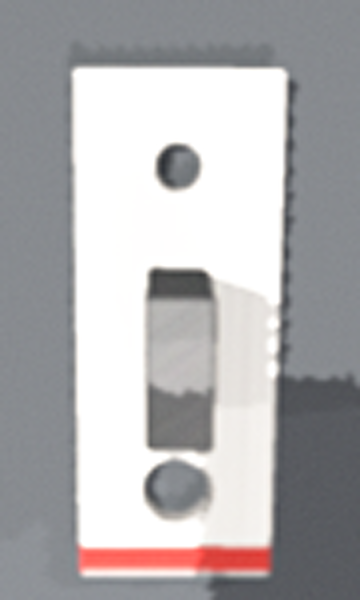

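Request:
{"fn": "carry_out", "kwargs": {
  "rows": [0, -2, -30, 0, 0, 0, -30, 0, 0, 0, -30, 0, 0, 0, -30, 0, 0, 0, -25, 0, 0, 0, -15, 0, 0, 0, -8, 0, 0, 0, -3, 0, 0, 0, 0, 0, 0, 0, 0, 0]
}}

```text
clock: 2.75
ee_pos: [0.4838, -0.2742, 0.036]
tool_rot: [3.097, 0.515, 0.003]
ft_force: [0.0, -0.3, -0.2]
finger_gap: 0.997
```

Request:
{"fn": "carry_out", "kwargs": {
  "rows": [0, 0, 0, 0, 0, 0, 0, 0, 0, 0, 0, 0, 0, 0, 0, 0, 0, 0, 0, 0, 0, 0, 0, 0, 0, 0, 0, 0, 0, 0, 0, 0, 0, 0, 0, 0, 0, 0, 0, 0],
  "fingers": 255
}}

```text
clock: 3.75
ee_pos: [0.4831, -0.2738, 0.0347]
tool_rot: [3.098, 0.516, 0.0]
ft_force: [0.9, -1.7, -1.0]
finger_gap: 0.179
```

Request:
{"fn": "carry_out", "kwargs": {
  "rows": [0, 0, 5, 0, 0, 0, 15, 0, 0, 0, 20, 0, 0, 0, 20, 0, 0, 0, 20, 0, 0, 0, 15, 0, 0, 0, 5, 0, 0, 0, 0, 0, 0, 0, 0, 0]
}}

```text
clock: 4.65
ee_pos: [0.4822, -0.2731, 0.1338]
tool_rot: [-3.098, -0.515, 0.002]
ft_force: [-0.1, 0.2, -7.6]
finger_gap: 0.179
```

```bash
python3 - <<'E'
from h import *
d=snap('wrist','w2');s=sense();print(s['clock'],s['ee_pos'],s['tool_rot'],s['ft_force'],s['moment'],s['finger_gap'])
cv2.imwrite('pics/w2b.png',cv2.resize(d['image'][:,:,::-1],(800,600),interpolation=cv2.INTER_CUBIC))
E
```

```text
4.7 [ 0.48197803 -0.27298298  0.13343921] [-3.09737783e+00 -5.15405564e-01  2.85386131e-03] [ 0.54339594  0.27481306 -6.71045445] [-0.02580005 -0.0277966   0.00958628] 0.18033643477361144
```

View pics/w2b.png

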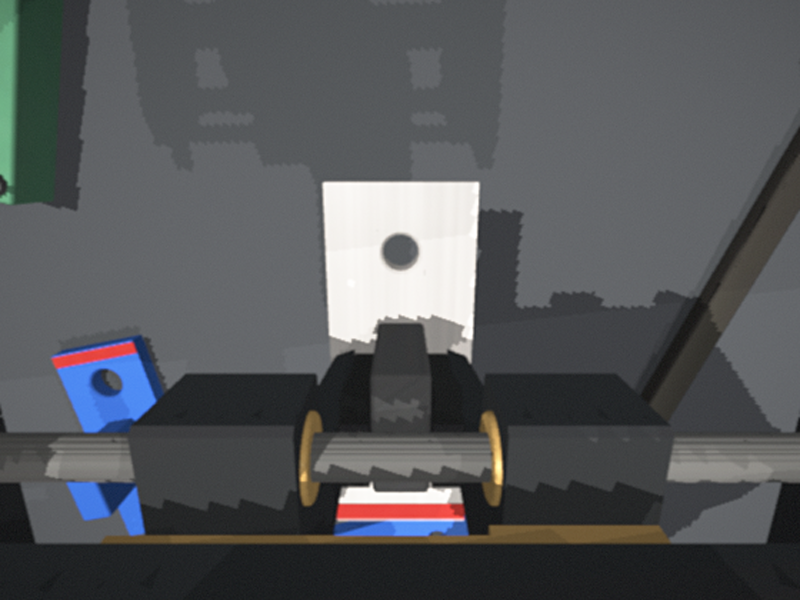

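The wrist view shows the plate held by its lug, hanging level and square. The small hole is at (400,251) in the 800-px view. Next I look at the bolster with the same camera, so any camera bias cancels.

Request:
{"fn": "carry_out", "kwargs": {
  "rows": [2, 10, 8, -0.03, 3, 25, 8, -0.05, 3, 28, 8, -0.05, 4, 28, 8, -0.05, 4, 26, 8, -0.046, 2, 16, 6, -0.02, 0, 0, 0, 0, 0, 0, 0, 0, 0, 0, 0, 0]
}}

```text
clock: 5.6
ee_pos: [0.5002, -0.141, 0.1797]
tool_rot: [-3.139, -0.131, 0.003]
ft_force: [0.2, -0.3, -6.1]
finger_gap: 0.177
```

```bash
python3 - <<'E'
from h import *
d=snap('wrist','w3');s=sense();print(s['clock'],s['ee_pos'],s['tool_rot'],s['ft_force'],s['moment'],s['finger_gap'])
cv2.imwrite('pics/w3b.png',cv2.resize(d['image'][:,:,::-1],(800,600),interpolation=cv2.INTER_CUBIC))
E
```

```text
5.65 [ 0.50028394 -0.14109761  0.17977935] [-3.13860481e+00 -1.30759281e-01  2.50376785e-03] [-0.45880557 -0.37933675 -6.41446741] [-0.00534619  0.03633216 -0.04302108] 0.1774151014268316
```

View pics/w3b.png

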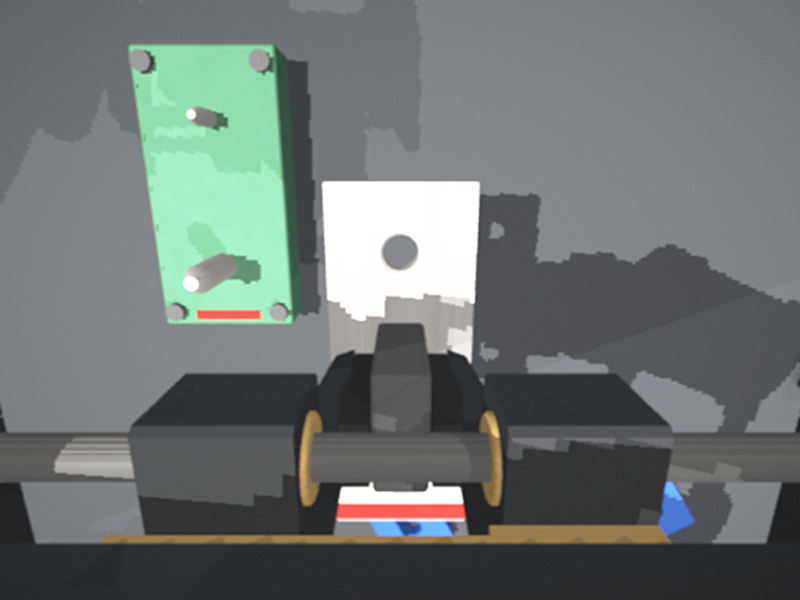

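```bash
python3 - <<'E'
from h import *
im=np.load('pics/w3.npz')['image'][:,:,::-1]
a=im[25:95,85:215];b=im[160:230,85:215]
k=cv2.resize(np.vstack([a,b]),None,fx=4,fy=4,interpolation=cv2.INTER_CUBIC)
c=cv2.resize(im[120:195,215:345],None,fx=2,fy=2,interpolation=cv2.INTER_CUBIC)
o=np.zeros((560,800,3),np.uint8);o[:,:520]=k;o[:150,530:790]=c
cv2.imwrite('pics/c3.png',o)
E
```

```text
(no output)
```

View pics/c3.png

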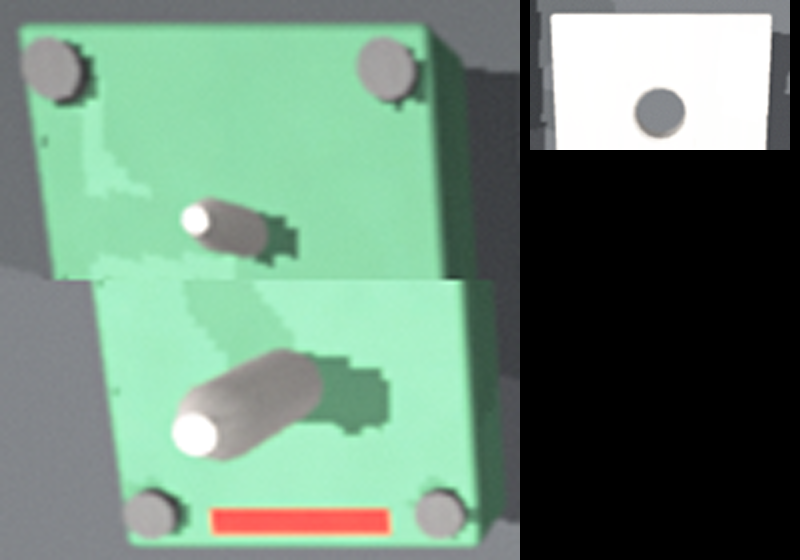

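The crop gives the bed corners at (20,24), (427,24), (131,546) and (478,546). The pin tips are at (196,220) for the short pin and (195,434) for the tall one. The plate's small hole is at (660,112).

```bash
python3 - <<'E'
from h import *
from scipy.optimize import least_squares
f='w3'
A=lambda x,y:(85+x/4-.375,25+y/4-.375)
B=lambda x,y:(85+x/4-.375,160+(y-280)/4-.375)
obs=[((-80,40,30),A(20,24)),((-80,-40,30),A(427,24)),((80,40,30),B(131,546)),((80,-40,30),B(478,546)),((-42,0,52),A(196,220)),((42,0,76),B(195,434))]
# bolster yaw ~ -3.058: local +y -> world -y ; assign below by sign
def pose(p,q):
    c,s=np.cos(p[2]),np.sin(p[2]);return [p[0]+(c*q[0]-s*q[1])/1e3,p[1]+(s*q[0]+c*q[1])/1e3,q[2]/1e3]
O=[((q[0],-q[1],q[2]),u) for q,u in obs]
r=lambda p:np.concatenate([np.subtract(w2p(f,pose(p,q)),u) for q,u in O])
s=least_squares(r,[.545,-.026,-3.058]);print('bolster',s.x,np.round(s.fun,1))
S=sense();e=S['ee_pos'];z=e[2]-.0345+.010
h=p2w(f,279.75,175.75,z);c1=p2w(f,225.25,126.75,z);c2=p2w(f,335.25,126.75,z)
from scipy.spatial.transform import Rotation as R
M=R.from_rotvec(S['tool_rot']).as_matrix();print('tool y ang',np.arctan2(M[1,1],M[0,1])+np.pi/2,'tilt',M[:,2])
m=(c1+c2)/2;w=c2-c1;print('hole',h,'edge',m,'width',np.linalg.norm(w),'dist',np.linalg.norm(m-h)*1e3,'yaw plate',np.arctan2(w[1],w[0])-np.pi/2)
yaw=np.arctan2(w[1],w[0])-np.pi/2
d=np.array([np.cos(yaw),np.sin(yaw)])
print('centre from hole',h[:2]+.042*d,'from edge',m[:2]+.065*d,'ee',e)
for n in 'w3','w2':
  T=np.load(f'pics/{n}.npz')['cam_to_world']
E
```

```text
bolster [ 0.54479703 -0.02996388 -3.05951118] [-1.3 -0.6  0.8 -0.5 -0.9  0.6  0.8  0.7  0.3  0.2  0.2  0.2]
tool y ang 0.08327477030644781 tilt [-1.60369770e-03  1.97621872e-04 -9.99998695e-01]
hole [ 0.54274011 -0.13821142  0.15527935] edge [ 0.56533094 -0.13655393  0.15527935] width 0.05031054137755509 dist 22.651547173275407 yaw plate -3.0579984107295575
centre from hole [ 0.50088677 -0.14171829] from edge [ 0.50055791 -0.14198123] ee [ 0.50028394 -0.14109761  0.17977935]
```

Both cameras agree on x and yaw, but differ by about 4 mm in y. I aim between them and check through the small hole with the plate close above the pins.

Request:
{"fn": "carry_out", "kwargs": {
  "rows": [4, 12, 0, 0, 10, 25, 0, 0, 10, 25, 0, 0, 10, 25, 0, 0, 7, 18, 0, 0, 3, 9, -15, 0, 0, 0, -25, 0, 0, 0, -15, 0, 0, 0, -6, 0, 0, 0, 0, 0]
}}

```text
clock: 6.65
ee_pos: [0.5435, -0.0269, 0.1178]
tool_rot: [-3.138, -0.13, 0.006]
ft_force: [0.3, -0.6, -6.3]
finger_gap: 0.177
```

Request:
{"fn": "carry_out", "kwargs": {
  "rows": [0, 0, 0, 0, 0, 0, 0, 0]
}}

```text
clock: 6.85
ee_pos: [0.5459, -0.027, 0.1209]
tool_rot: [3.139, 0.131, 0.004]
ft_force: [0.0, -0.2, -7.1]
finger_gap: 0.175
```

```bash
python3 - <<'E'
from h import *
d=snap('wrist','w4');s=sense();print(s['clock'],s['ee_pos'],s['tool_rot'],s['ft_force'],s['moment'],s['finger_gap'])
t=snap('top','t4');
o=np.zeros((560,800,3),np.uint8)
a=cv2.resize(d['image'][90:230,180:380,::-1],None,fx=4,fy=4,interpolation=cv2.INTER_CUBIC);o[:560,:800]=a
cv2.imwrite('pics/c4.png',o)
E
```

```text
6.9 [ 0.54591213 -0.0268862   0.12098889] [3.13856622 0.13081876 0.00379742] [ 0.57660393  0.86710811 -6.26038963] [0.02884941 0.02831856 0.04113061] 0.18033574425360777
```

View pics/c4.png

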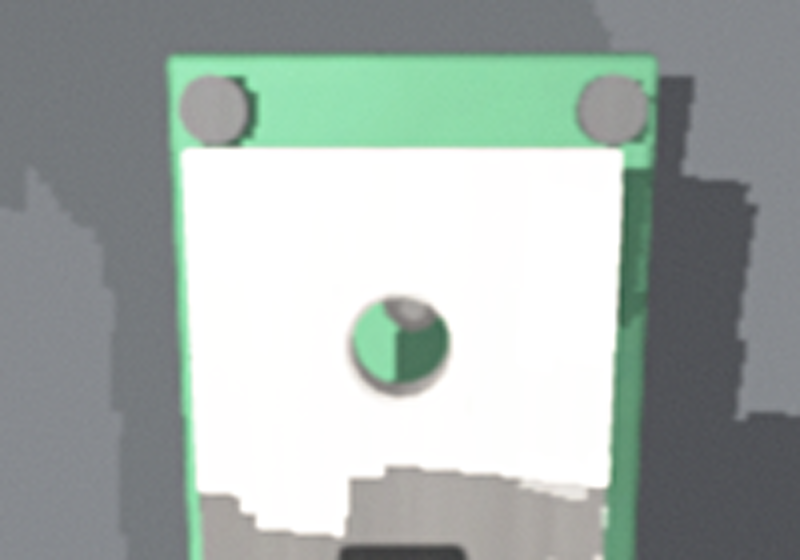

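The crop shows the plate's far corners at (183,150) and (622,150) and the bed's at (170,58) and (657,58). The short pin's tip shows in the hole at about (412,305), with the hole centred at (400,345).

```bash
python3 - <<'E'
from h import *
f='w4';g=lambda x,y:(180+x/4-.375,90+y/4-.375)
for z in(.0945,.0965):
  h=p2w(f,*g(400,344),z);c1=p2w(f,*g(183,149),z);c2=p2w(f,*g(622,149),z);w=c2-c1;yaw=np.arctan2(w[1],w[0])-np.pi/2
  d=np.array([np.cos(yaw),np.sin(yaw)]);print('plate',yaw,np.linalg.norm(w),h[:2]+.042*d,((c1+c2)/2)[:2]+.065*d)
c1=p2w(f,*g(168,57),.03);c2=p2w(f,*g(657,57),.03);w=c2-c1;yaw=np.arctan2(w[1],w[0])-np.pi/2
d=np.array([np.cos(yaw),np.sin(yaw)]);print('bol',yaw,np.linalg.norm(w),((c1+c2)/2)[:2]+.08*d)
print('pin tip->centre',p2w(f,*g(412,305),.052)[:2]+.042*d)
T=np.load('pics/w4.npz')['cam_to_world'];print(T[:3,3]-[.5445,-.027,.119])
E
```

```text
plate -3.058538994759253 0.05095238824750947 [ 0.5463576  -0.02769703] [ 0.5462384  -0.02800886]
plate -3.058538994759253 0.05029862351272512 [ 0.54670347 -0.02767067] [ 0.54629171 -0.02800298]
bol -3.0585165726018912 0.07879180335028121 [ 0.54404093 -0.02985552]
pin tip->centre [ 0.54514377 -0.02958555]
[0.0706692  0.00484109 0.13137377]
```

Request:
{"fn": "carry_out", "kwargs": {
  "rows": [-1.6, -1.8, 0, 0, 0, 0, -4, 0, 0, 0, -4, 0, 0, 0, -3, 0, 0, 0, -3, 0, 0, 0, -2, 0, 0, 0, 0, 0, 0, 0, 0, 0]
}}

```text
clock: 7.75
ee_pos: [0.5433, -0.0283, 0.1036]
tool_rot: [-3.139, -0.132, 0.0]
ft_force: [0.4, 0.6, -6.3]
finger_gap: 0.178
```

Request:
{"fn": "carry_out", "kwargs": {
  "rows": [0, 0, -2, 0, 0, 0, -2, 0, 0, 0, -2, 0, 0, 0, 0, 0, 0, 0, 0, 0]
}}

```text
clock: 8.25
ee_pos: [0.5435, -0.0284, 0.0977]
tool_rot: [3.139, 0.132, 0.0]
ft_force: [0.4, -0.8, -7.6]
finger_gap: 0.18
```

```bash
python3 - <<'E'
from h import *
d=snap('wrist','w5');s=sense();print(s['clock'],s['ee_pos'],s['tool_rot'],s['ft_force'],s['moment'],s['finger_gap'])
a=cv2.resize(d['image'][90:230,180:380,::-1],None,fx=4,fy=4,interpolation=cv2.INTER_CUBIC)
cv2.imwrite('pics/c5.png',a)
E
```

```text
8.3 [ 0.54344294 -0.02837483  0.09771082] [3.13875215e+00 1.31615889e-01 4.62726751e-04] [ 0.80908337  0.07660586 -6.82518857] [-0.01451929 -0.15937678  0.01250964] 0.17751381270823852
```

View pics/c5.png

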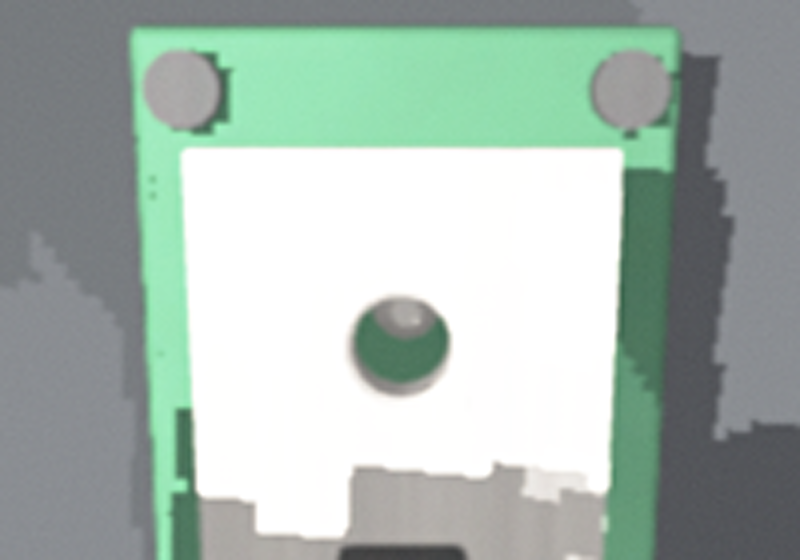

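The pin tip now shows at about (406,310) in the hole. I compare this with where it should be if aligned.

```bash
python3 - <<'E'
from h import *
f='w5';g=lambda x,y:(180+x/4-.375,90+y/4-.375)
z=.0732
h=p2w(f,*g(400,344),z);c1=p2w(f,*g(183,149),z);c2=p2w(f,*g(622,149),z);w=c2-c1;yaw=np.arctan2(w[1],w[0])-np.pi/2
d=np.array([np.cos(yaw),np.sin(yaw)]);print('plate',yaw,np.linalg.norm(w),h[:2]+.042*d,((c1+c2)/2)[:2]+.065*d)
u=np.array(w2p(f,[h[0],h[1],.052]));print('pred tip crop',(u-[180,90]+.375)*4)
c1=p2w(f,*g(131,29),.03);c2=p2w(f,*g(680,30),.03);w=c2-c1;yaw=np.arctan2(w[1],w[0])-np.pi/2
print('bol',yaw,np.linalg.norm(w),((c1+c2)/2)[:2]+.08*d)
print('pin',p2w(f,*g(406,312),.052)[:2]+.042*d)
E
```

```text
plate -3.0579294387676903 0.05027305757215549 [ 0.5441797  -0.02909098] [ 0.54376462 -0.02942258]
pred tip crop [400.23223193 316.68444025]
bol -3.0596547967802508 0.07863793611348888 [ 0.54416696 -0.02983844]
pin [ 0.54487637 -0.02981259]
```

Request:
{"fn": "carry_out", "kwargs": {
  "rows": [0.4, -0.5, 0, 0, 0, 0, -4, 0, 0, 0, -4, 0, 0, 0, -4, 0, 0, 0, -3, 0, 0, 0, -3, 0, 0, 0, -3, 0, 0, 0, 0, 0]
}}

```text
clock: 9.1
ee_pos: [0.5435, -0.0288, 0.0762]
tool_rot: [-3.139, -0.132, 0.001]
ft_force: [-0.4, 0.3, -7.3]
finger_gap: 0.18
```

Request:
{"fn": "carry_out", "kwargs": {
  "rows": [0, 0, -3, 0, 0, 0, -3, 0, 0, 0, -2, 0, 0, 0, -1, 0, 0, 0, 0, 0, 0, 0, 0, 0]
}}

```text
clock: 9.7
ee_pos: [0.5436, -0.0289, 0.0677]
tool_rot: [-3.139, -0.132, 0.0]
ft_force: [-0.5, -0.3, -6.1]
finger_gap: 0.179
```

Request:
{"fn": "carry_out", "kwargs": {
  "rows": [0, 0, -1, 0, 0, 0, -1, 0, 0, 0, -0.6, 0, 0, 0, -0.4, 0, 0, 0, 0, 0, 0, 0, 0, 0]
}}

```text
clock: 10.3
ee_pos: [0.5437, -0.0289, 0.0647]
tool_rot: [-3.139, -0.132, 0.0]
ft_force: [-0.6, -0.2, -6.1]
finger_gap: 0.178
```

Request:
{"fn": "carry_out", "kwargs": {
  "rows": [0, 0, -0.4, 0, 0, 0, -0.4, 0, 0, 0, 0, 0]
}}

```text
clock: 10.6
ee_pos: [0.5437, -0.0289, 0.0647]
tool_rot: [-3.139, -0.132, 0.0]
ft_force: [-5.4, 0.5, 3.9]
finger_gap: 0.181
```

The plate touches the bed at the expected height. I let go and rise.

Request:
{"fn": "carry_out", "kwargs": {
  "rows": [0, 0, 0, 0, 0, 0, 0, 0, 0, 0, 0, 0, 0, 0, 0, 0, 0, 0, 0, 0, 0, 0, 0, 0, 0, 0, 0, 0],
  "fingers": 0
}}

```text
clock: 11.3
ee_pos: [0.5437, -0.0288, 0.0639]
tool_rot: [-3.139, -0.132, 0.0]
ft_force: [0.3, 0.7, -0.7]
finger_gap: 0.788
```

Request:
{"fn": "carry_out", "kwargs": {
  "rows": [0, 0, 10, 0, 0, 0, 20, 0, 0, 0, 30, 0, 0, 0, 30, 0, 0, 0, 30, 0, 0, 0, 10, 0, 0, 0, 0, 0]
}}

```text
clock: 12.0
ee_pos: [0.5452, -0.029, 0.1963]
tool_rot: [3.138, 0.132, 0.007]
ft_force: [0.5, -0.0, -0.1]
finger_gap: 1.002
```

```bash
python3 - <<'E'
from h import *
d=snap('wrist','w6');s=sense();print(s['clock'],s['ee_pos'],s['tool_rot'],s['ft_force'])
a=cv2.resize(d['image'][60:270,150:400,::-1],None,fx=2.8,fy=2.8,interpolation=cv2.INTER_CUBIC)
cv2.imwrite('pics/c6.png',a)
E
```

```text
12.05 [ 0.54391945 -0.02886925  0.19429558] [3.13867012e+00 1.31538717e-01 2.07859001e-03] [-0.47332833 -1.01572366 -1.24653102]
```

View pics/c6.png

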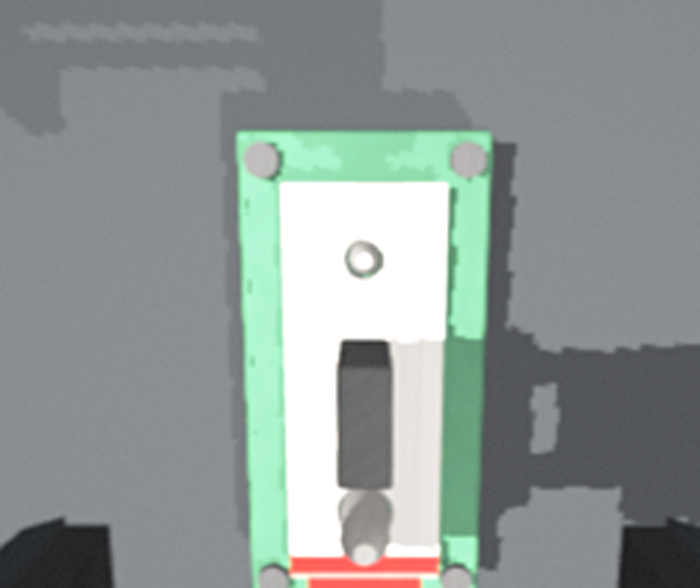

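Both pins come through their holes and the plate sits square inside the bolt heads. The short pin's tip is at (364,259) and the tall pin's at (366,553) in the crop. Now the bushing.

Request:
{"fn": "carry_out", "kwargs": {
  "rows": [-2, 16, 0, 0, -5, 35, 0, 0, -5, 35, 0, 0, -5, 35, 0, 0, -5, 35, 0, 0, -5, 35, 0, 0, -5, 35, 0, 0, -5, 35, 0, 0, -3, 20, 0, 0, -1, 10, 0, 0]
}}

```text
clock: 13.05
ee_pos: [0.5004, 0.2642, 0.1916]
tool_rot: [3.138, 0.136, -0.006]
ft_force: [0.3, -0.4, 0.2]
finger_gap: 1.0
```

Request:
{"fn": "carry_out", "kwargs": {
  "rows": [0, 0, -20, 0, 0, 0, 0, 0, 0, 0, 0, 0]
}}

```text
clock: 13.35
ee_pos: [0.5015, 0.2615, 0.1725]
tool_rot: [3.137, 0.131, -0.005]
ft_force: [-0.4, 0.8, 0.7]
finger_gap: 0.999
```

```bash
python3 - <<'E'
from h import *
d=snap('wrist','w7');s=sense();print(s['clock'],s['ee_pos'],s['tool_rot'],s['ft_force'])
a=cv2.resize(d['image'][60:270,150:400,::-1],None,fx=2.8,fy=2.8,interpolation=cv2.INTER_CUBIC)
cv2.imwrite('pics/c7.png',a)
E
```

```text
13.4 [0.50227108 0.26163659 0.17336815] [ 3.13818092e+00  1.30681626e-01 -2.31469243e-03] [ 0.18158579 -0.30897524 -0.12526799]
```

View pics/c7.png

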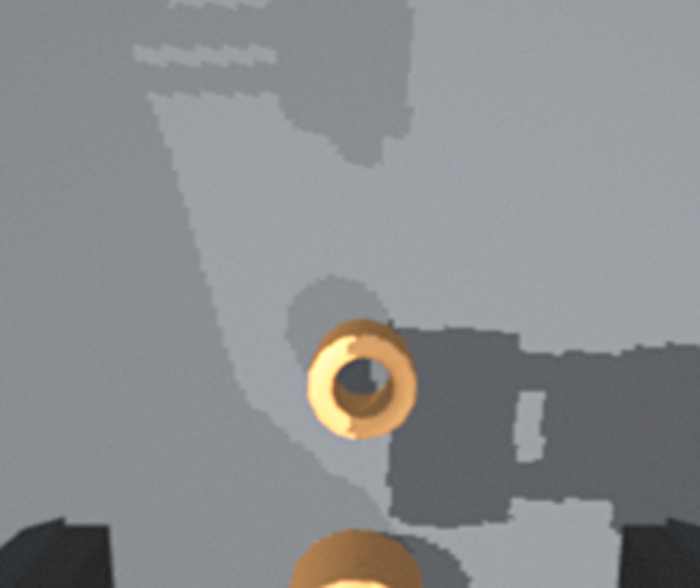

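The small bushing is between the fingers, with its top rim centred at about (362,386) in the crop. The bigger one is below it, at (355,580).

```bash
python3 - <<'E'
from h import *
f='w7';g=lambda x,y:(150+x/2.8-.32,60+y/2.8-.32)
print(p2w(f,*g(362,386),.03),np.linalg.norm(p2w(f,*g(308,386),.03)-p2w(f,*g(416,386),.03)))
E
```

```text
[0.50401205 0.26151682 0.03      ] 0.03310433722411744
```

Request:
{"fn": "carry_out", "kwargs": {
  "rows": [1.7, 0.4, -25, 0, 0, 0, -30, 0, 0, 0, -30, 0, 0, 0, -30, 0, 0, 0, -20, 0, 0, 0, -10, 0, 0, 0, -5, 0, 0, 0, -1, 0, 0, 0, 0, 0, 0, 0, 0, 0]
}}

```text
clock: 14.4
ee_pos: [0.5054, 0.263, 0.0243]
tool_rot: [-3.138, -0.132, -0.004]
ft_force: [-0.0, -0.4, 0.2]
finger_gap: 1.001
```

Request:
{"fn": "carry_out", "kwargs": {
  "rows": [0, 0, 0, 0, 0, 0, 0, 0, 0, 0, 0, 0, 0, 0, 0, 0, 0, 0, 0, 0, 0, 0, 0, 0, 0, 0, 0, 0, 0, 0, 0, 0, 0, 0, 0, 0],
  "fingers": 255
}}

```text
clock: 15.3
ee_pos: [0.5044, 0.2625, 0.0228]
tool_rot: [3.139, 0.132, -0.0]
ft_force: [0.2, 1.4, -0.2]
finger_gap: 0.377
```

Request:
{"fn": "carry_out", "kwargs": {
  "rows": [0, 0, 5, 0, 0, 0, 15, 0, 0, 0, 25, 0, 0, 0, 25, 0, 0, 0, 20, 0, 0, 0, 5, 0, 0, 0, 0, 0, 0, 0, 0, 0]
}}

```text
clock: 16.1
ee_pos: [0.5038, 0.2623, 0.1173]
tool_rot: [3.138, 0.132, -0.002]
ft_force: [0.3, -0.2, -2.1]
finger_gap: 0.38
```

```bash
python3 - <<'E'
from h import *
d=snap('wrist','w8');s=sense();print(s['clock'],s['ee_pos'],s['tool_rot'],s['ft_force'],s['finger_gap'])
a=cv2.resize(d['image'][180:390,180:380,::-1],None,fx=2.8,fy=2.8,interpolation=cv2.INTER_CUBIC)
cv2.imwrite('pics/c8.png',a)
E
```

```text
16.15 [0.5034427  0.26211846 0.1167151 ] [ 3.13799486  0.13162288 -0.00320962] [ 0.22167175 -0.24926718 -1.54316724] 0.3770697230325993
```

The picture limit is reached, so I go on with numbers only: the tall pin from the last bolster view, and the bushing in the hand by a column profile.

```bash
python3 - <<'E'
from h import *
f='w6';g=lambda x,y:(150+x/2.8-.32,60+y/2.8-.32)
print('tall tip w6',p2w(f,*g(366,553),.076))
print('short tip w6',p2w(f,*g(364,259),.052))
im=np.load('pics/w6.npz')['image'].astype(int)
for v in range(246,270):print(v,' '.join('%3d'%im[v,u].mean() for u in range(268,292)))
im=np.load('pics/w8.npz')['image'].astype(int)
for u in(276,280,284):
  print(u,' '.join('%d:%d,%d,%d'%(v,*im[v,u]) for v in range(215,330,2)))
for z in (.1239,):
  e=[.5037,.2622]
  a=.082; d=np.array([np.cos(a),np.sin(a)])
  for o in(-.017,-.0095,0,.0095,.017):print(o,np.round(w2p('w8',[e[0]+o*d[0],e[1]+o*d[1],z]),1))
E
```

```text
tall tip w6 [ 0.50343981 -0.03380174  0.076     ]
short tip w6 [ 0.58703684 -0.02621476  0.052     ]
246 255 255 254 220 171 139 133 137 138 140 143 142 141 137 138 140 142 140 141 140 146 169 207 226
247 255 255 255 233 154 130 135 139 141 143 144 143 140 140 144 141 142 143 143 139 154 186 218 228
248 255 255 255 245 154 130 134 140 141 145 143 145 141 143 144 144 144 146 144 144 158 196 224 229
249 255 255 255 252 162 131 137 141 144 147 146 144 142 144 145 147 148 147 147 146 166 205 229 228
250 255 255 255 251 157 132 136 143 146 146 146 144 145 148 149 151 151 150 149 150 165 204 228 229
251 255 255 255 235 142 132 138 141 146 149 146 146 147 148 151 153 153 153 153 151 163 201 226 228
252 255 255 255 224 135 133 140 145 147 146 144 146 149 151 156 155 158 158 157 151 160 198 226 227
253 255 255 255 230 138 131 142 145 147 145 148 154 158 157 157 159 162 162 158 152 163 204 229 228
254 255 255 255 249 158 133 141 146 147 158 175 188 191 187 175 166 164 163 159 160 204 247 254 252
255 255 255 255 255 185 132 138 144 161 191 216 225 224 223 214 191 173 166 161 180 252 255 255 255
[... 3498 characters left out ...]
253:142,104,66 255:159,118,76 257:189,143,95 259:180,134,87 261:175,129,83 263:227,171,108 265:231,176,114 267:230,175,112 269:226,168,105 271:172,158,144 273:152,159,163 275:152,156,161 277:149,152,154 279:139,107,77 281:140,105,66 283:141,105,68 285:141,105,69 287:140,104,66 289:143,105,68 291:141,104,66 293:140,103,64 295:141,103,66 297:140,103,65 299:143,105,68 301:138,102,67 303:99,95,91 305:97,97,96 307:108,109,105 309:102,103,101 311:108,108,106 313:108,108,107 315:107,110,107 317:107,106,105 319:112,113,110 321:112,113,110 323:118,117,116 325:114,114,112 327:114,116,113 329:115,115,113
-0.017 [277.9 324.2]
-0.0095 [277.9 309. ]
0 [277.9 289.1]
0.0095 [277.9 268.5]
0.017 [277.9 251.7]
```

```bash
python3 - <<'E'
from h import *
from scipy.optimize import least_squares
a=.0825; d=np.array([np.cos(a),np.sin(a)]);n=np.array([-d[1],d[0]])
def pt(e,p,o,z):return w2p('w8',[e[0]+(p[0]+o)*d[0]+p[2]*n[0],e[1]+(p[0]+o)*d[1]+p[2]*n[1],z+p[1]])
e=np.array([.5037,.2622])
T=np.load('pics/w8.npz')['cam_to_world'];print(T[:3,3]-[*e,.117])
obs=[(.017,.0,254.6),(.0095,.0,270.6),(.017,-.03,231.2),(-.0095,-.03,None)]
def r(p):
    q=[pt(e,p,.017,0)[1]-254.6,pt(e,p,.0095,0)[1]-270.4,pt(e,p,.017,-.03)[1]-231.3,pt(e,p,.0,0)[0]-280.2]
    return q
s=least_squares(r,[0,.124,0]);print(s.x,s.fun,e+s.x[0]*d+s.x[2]*n)
im=np.load('pics/w6.npz')['image'].astype(float).mean(2)[253:263,275:287]
m=im>200;yy,xx=np.nonzero(m);print(xx.mean()+275,yy.mean()+253,p2w('w6',xx.mean()+275,yy.mean()+253,.076))
E
```

```text
[0.06975556 0.00493727 0.12952175]
[-0.00500054  0.11553776 -0.00098578] [ 6.57637854e-02 -3.99272396e-02 -3.17780714e-02  1.24487087e-11] [0.4987977 0.2608055]
279.8723404255319 257.9574468085106 [ 0.50270726 -0.03342821  0.076     ]
```

```bash
python3 - <<'E'
from h import *
a=.0825; d=np.array([np.cos(a),np.sin(a)]);e=np.array([.5037,.2622])
for z,o in((.1239,.017),(.1239,.0095),(.0939,.017),(.0939,.0095)):
  for dx in(0,-.002,-.005):print(z,o,dx,np.round(w2p('w8',[*(e+(o+dx)*d),z])[1],1),end=' | ')
  print()
im=np.load('pics/w8.npz')['image'].astype(int)
for v in(235,245,252,258,264,275,282,288,294):
  print(v,' '.join('%d:%d,%d'%(u,im[v,u,0],im[v,u,2]) for u in range(236,324,2)))
E
```

```text
0.1239 0.017 0 251.7 | 0.1239 0.017 -0.002 256.2 | 0.1239 0.017 -0.005 263.0 | 
0.1239 0.0095 0 268.5 | 0.1239 0.0095 -0.002 272.9 | 0.1239 0.0095 -0.005 279.5 | 
0.0939 0.017 0 227.5 | 0.0939 0.017 -0.002 231.3 | 0.0939 0.017 -0.005 237.0 | 
0.0939 0.0095 0 241.6 | 0.0939 0.0095 -0.002 245.4 | 0.0939 0.0095 -0.005 250.9 | 
235 236:151,161 238:151,159 240:151,160 242:153,162 244:151,162 246:151,160 248:152,162 250:151,161 252:154,162 254:152,162 256:151,160 258:156,164 260:130,138 262:91,100 264:118,102 266:136,73 268:140,64 270:142,67 272:140,65 274:140,67 276:140,67 278:141,67 280:143,67 282:143,68 284:141,67 286:140,67 288:141,66 290:142,67 292:139,68 294:135,75 296:126,88 298:108,109 300:108,116 302:106,114 304:106,114 306:108,115 308:103,113 310:106,114 312:105,113 314:105,113 316:105,113 318:106,112 320:107,114 322:106,114
245 236:154,163 238:154,163 240:153,162 242:153,163 244:152,161 246:154,162 248:153,162 250:153,164 252:147,144 254:137,71 256:138,64 258:140,68 260:142,69 262:140,66 264:140,66 266:141,68 268:143,68 270:143,68 272:141,65 274:142,66 276:143,68 278:142,69 280:
[... 2947 characters left out ...]
9,64 286:138,66 288:141,68 290:138,65 292:139,69 294:139,66 296:137,65 298:135,64 300:132,62 302:133,65 304:164,77 306:172,78 308:170,76 310:172,78 312:171,78 314:172,79 316:171,78 318:168,76 320:81,53 322:45,48
294 236:45,46 238:49,52 240:65,50 242:160,74 244:172,77 246:220,100 248:226,105 250:228,110 252:233,115 254:235,120 256:233,115 258:157,73 260:139,66 262:137,61 264:138,65 266:138,67 268:139,68 270:140,67 272:140,67 274:142,68 276:141,66 278:140,65 280:141,66 282:142,68 284:143,70 286:141,67 288:140,68 290:139,66 292:138,66 294:138,66 296:138,65 298:133,61 300:133,65 302:139,67 304:169,77 306:171,78 308:171,79 310:171,80 312:172,79 314:170,78 316:172,78 318:154,73 320:58,52 322:47,50
```

Request:
{"fn": "carry_out", "kwargs": {
  "rows": [0, -10, 10, 0, 0, -30, 10, 0, 0, -38, 5, 0, 0, -38, 0, 0, 0, -38, 0, 0, 0, -38, 0, 0, 0, -38, 0, 0, 0, -34, 0, 0, -0.4, -20, 0, 0, 0, -10, 0, 0]
}}

```text
clock: 17.15
ee_pos: [0.5033, -0.0336, 0.1427]
tool_rot: [3.139, 0.128, -0.002]
ft_force: [0.3, -0.1, -1.0]
finger_gap: 0.377
```

Request:
{"fn": "carry_out", "kwargs": {
  "rows": [0, 0, 0, 0, 0, 0, 0, 0, 0, 0, 0, 0, 0, 0, 0, 0]
}}

```text
clock: 17.55
ee_pos: [0.504, -0.0305, 0.1428]
tool_rot: [-3.139, -0.134, 0.0]
ft_force: [-0.3, 0.4, -1.2]
finger_gap: 0.376
```

```bash
python3 - <<'E'
from h import *
P=[]
for i in range(6):
  s=sense();P.append(s['ee_pos']);d=snap('wrist','w9')
print(s['clock'],np.mean(P,0),np.std(P,0),s['tool_rot'],s['ft_force'],s['finger_gap'])
# what shows in the bore: brightness rows
im=d['image'].astype(int)
for v in range(268,302,3):print(v,' '.join('%d/%d'%(im[v,u,0],im[v,u,2]) for u in range(256,306,3)))
E
```

```text
17.8 [ 0.50400403 -0.03071853  0.14287239] [2.18491780e-05 1.93875275e-04 2.44231626e-05] [-3.13872756e+00 -1.32775380e-01  7.33880949e-05] [-0.56151495  0.11625383 -1.92964676] 0.3751465329619256
268 193/86 197/90 200/92 203/94 206/97 208/97 208/98 206/94 204/93 202/91 203/94 188/87 148/68 150/69 150/67 151/69 149/67
271 155/70 173/81 196/93 208/98 205/91 191/103 153/114 147/131 145/150 153/147 177/117 169/85 147/66 148/67 148/66 149/68 151/69
274 150/69 149/66 147/67 144/65 142/127 150/161 150/159 150/158 149/158 147/156 150/158 151/163 147/152 144/65 149/69 148/67 150/69
277 148/66 148/67 139/64 117/53 119/56 140/134 149/157 150/159 150/159 150/160 150/159 141/134 119/60 118/54 143/67 148/68 148/67
280 148/67 147/68 116/54 115/52 119/57 119/55 119/52 123/73 126/85 121/64 121/58 121/54 119/58 117/53 114/53 143/66 149/66
283 147/66 132/61 116/55 119/55 119/56 120/55 121/57 122/59 120/56 120/54 120/58 120/56 117/54 118/56 117/55 124/59 147/65
286 148/67 123/58 118/56 119/55 120/57 120/56 121/56 121/55 121/55 121/57 121/56 120/57 119/54 117/53 117/56 111/53 145/65
289 203/97 122/58 115/52 119/57 118/56 120/57 121/58 121/57 122/57 124/59 119/56 120/58 122/59 117/54 115/53 113/53 142/64
292 208/99 116/54 118/55 117/54 120/58 121/57 121/58 121/55 123/58 123/57 121/57 120/57 121/58 118/55 117/54 112/51 146/66
295 205/98 119/54 120/56 120/57 120/56 120/57 123/61 122/57 121/57 122/56 122/58 120/54 119/56 117/53 116/53 115/53 147/66
298 214/103 147/67 118/53 118/56 121/57 118/56 122/56 123/56 123/58 122/57 122/58 121/57 121/56 120/57 116/53 122/57 147/67
301 206/99 194/93 118/57 117/55 119/58 119/56 119/56 120/58 119/56 121/57 120/56 119/57 118/56 117/56 114/53 141/66 146/68
```

Request:
{"fn": "carry_out", "kwargs": {
  "rows": [-0.7, -1.5, 0, 0, 0, 0, -10, 0, 0, 0, -14, 0, 0, 0, -10, 0, 0, 0, -6, 0, 0, 0, -2, 0, 0, 0, 0, 0, 0, 0, 0, 0, 0, 0, 0, 0]
}}

```text
clock: 18.75
ee_pos: [0.5038, -0.033, 0.1015]
tool_rot: [3.139, 0.132, 0.002]
ft_force: [0.3, -0.3, -1.4]
finger_gap: 0.375
```

Request:
{"fn": "carry_out", "kwargs": {
  "rows": [0, 0, -2, 0, 0, 0, -2, 0, 0, 0, -2, 0, 0, 0, -2, 0, 0, 0, 0, 0, 0, 0, 0, 0]
}}

```text
clock: 19.35
ee_pos: [0.5032, -0.0329, 0.0928]
tool_rot: [-3.139, -0.132, 0.0]
ft_force: [-0.1, 0.9, -1.9]
finger_gap: 0.372
```

Request:
{"fn": "carry_out", "kwargs": {
  "rows": [0, 0.4, 0, 0, 0, 0, -2, 0, 0, 0, -2, 0, 0, 0, -2, 0, 0, 0, -2, 0, 0, 0, 0, 0, 0, 0, 0, 0]
}}

```text
clock: 20.05
ee_pos: [0.5032, -0.0326, 0.0848]
tool_rot: [-3.139, -0.132, 0.001]
ft_force: [0.4, 0.7, -1.9]
finger_gap: 0.374
```

Request:
{"fn": "carry_out", "kwargs": {
  "rows": [0, 0, -2, 0, 0, 0, -2, 0, 0, 0, -2, 0, 0, 0, -2, 0, 0, 0, 0, 0, 0, 0, 0, 0]
}}

```text
clock: 20.65
ee_pos: [0.5032, -0.0325, 0.0768]
tool_rot: [-3.139, -0.132, 0.0]
ft_force: [0.9, 0.5, -0.6]
finger_gap: 0.372
```

Sliding freely down the pin. Final TCP height should be about 0.0628.

Request:
{"fn": "carry_out", "kwargs": {
  "rows": [0, 0, -3, 0, 0, 0, -3, 0, 0, 0, -3, 0, 0, 0, -2, 0, 0, 0, -1, 0, 0, 0, 0, 0, 0, 0, 0, 0]
}}

```text
clock: 21.35
ee_pos: [0.5034, -0.0326, 0.0649]
tool_rot: [3.139, 0.132, 0.0]
ft_force: [0.5, 1.0, -1.0]
finger_gap: 0.378
```

Request:
{"fn": "carry_out", "kwargs": {
  "rows": [0, 0, -0.5, 0, 0, 0, -0.5, 0, 0, 0, 0, 0, 0, 0, 0, 0]
}}

```text
clock: 21.75
ee_pos: [0.5033, -0.0325, 0.0639]
tool_rot: [-3.139, -0.132, 0.0]
ft_force: [-0.4, -0.2, -1.4]
finger_gap: 0.378
```

Request:
{"fn": "carry_out", "kwargs": {
  "rows": [0, 0, -0.5, 0, 0, 0, -0.3, 0, 0, 0, 0, 0, 0, 0, 0, 0]
}}

```text
clock: 22.15
ee_pos: [0.5033, -0.0326, 0.0631]
tool_rot: [-3.139, -0.132, 0.0]
ft_force: [-0.2, -0.2, -0.6]
finger_gap: 0.375
```

Request:
{"fn": "carry_out", "kwargs": {
  "rows": [0, 0, -0.3, 0, 0, 0, -0.2, 0, 0, 0, 0, 0]
}}

```text
clock: 22.45
ee_pos: [0.5033, -0.0326, 0.0628]
tool_rot: [3.139, 0.132, 0.0]
ft_force: [-0.9, -0.3, 1.4]
finger_gap: 0.374
```

Request:
{"fn": "carry_out", "kwargs": {
  "rows": [0, 0, -0.3, 0, 0, 0, 0, 0]
}}

```text
clock: 22.65
ee_pos: [0.5034, -0.0325, 0.0628]
tool_rot: [-3.139, -0.132, -0.0]
ft_force: [-2.8, 0.3, 5.3]
finger_gap: 0.373
```

Firm contact at the expected height. I release, rise and back off.

Request:
{"fn": "carry_out", "kwargs": {
  "rows": [0, 0, 0, 0, 0, 0, 0, 0, 0, 0, 0, 0, 0, 0, 0, 0, 0, 0, 0, 0, 0, 0, 0, 0, 0, 0, 0, 0, 0, 0, 0, 0],
  "fingers": 0
}}

```text
clock: 23.45
ee_pos: [0.5033, -0.0325, 0.0623]
tool_rot: [-3.139, -0.132, 0.0]
ft_force: [0.7, 0.3, -0.8]
finger_gap: 1.0
```

Request:
{"fn": "carry_out", "kwargs": {
  "rows": [0, 0, 8, 0, 0, 0, 15, 0, 0, 0, 25, 0, 0, 0, 30, 0, 0, 0, 30, 0, 0, 0, 15, 0, 0, 0, 5, 0, 0, 0, 0, 0, 0, 0, 0, 0, 0, 0, 0, 0]
}}

```text
clock: 24.45
ee_pos: [0.5021, -0.0324, 0.1885]
tool_rot: [-3.138, -0.132, 0.005]
ft_force: [0.6, 0.7, -0.5]
finger_gap: 1.0
```

Request:
{"fn": "carry_out", "kwargs": {
  "rows": [-10, -5, 10, 0, -20, -10, 10, 0, -20, -10, 10, 0, -20, -10, 10, 0, -10, -5, 5, 0, 0, 0, 0, 0, 0, 0, 0, 0]
}}

```text
clock: 25.15
ee_pos: [0.4235, -0.0726, 0.2353]
tool_rot: [-3.139, -0.131, -0.001]
ft_force: [0.9, 0.9, -0.4]
finger_gap: 0.998
```

```bash
python3 - <<'E'
from h import *
w=snap('wrist','w10');snap('scene','s10');snap('top','t10');s=sense();print(s['clock'],s['ee_pos'],s['ft_force'],s['finger_gap'])
c=np.array([.5445,-.0297]);a=-3.0587;R=np.array([[np.cos(a),-np.sin(a)],[np.sin(a),np.cos(a)]])
L=lambda x,y,z:[*(c+R@np.array([x,y])),z]
pin=L(.042,0,0)
for f in('w10','s10'):
  im=np.load(f'pics/{f}.npz')['image'].astype(int);hsv=cv2.cvtColor(im.astype(np.uint8),cv2.COLOR_RGB2HSV)
  m=((hsv[...,0]>8)&(hsv[...,0]<24)&(hsv[...,1]>90)).astype(np.uint8)
  n,l,st,ce=cv2.connectedComponentsWithStats(m)
  for i in range(1,n):
    if st[i,4]>40 : print(f,'orange',st[i],ce[i].round(1))
  # predicted bounding box of seated bushing
  t=np.linspace(0,6.28,60);P=np.array([w2p(f,[pin[0]+.017*np.cos(q),pin[1]+.017*np.sin(q),z]) for q in t for z in(.04,.07)])
  print(f,'pred bush box',P.min(0).round(1),P.max(0).round(1),'size',(P.max(0)-P.min(0)).round(1))
a,b=np.load('pics/t0.npz')['image'].astype(int),np.load('pics/t10.npz')['image'].astype(int)
for nm,(u0,u1,v0,v1) in dict(lantern=(272,315,112,150),header_a=(120,150,165,252),header_b=(426,445,146,234),blue1=(315,360,240,295),blue2=(372,422,255,300),bigbush=(185,208,232,254)).items():
  A=a[v0:v1,u0:u1].astype(np.float32).mean(2);B=b[v0:v1,u0:u1].astype(np.float32).mean(2)
  print(nm,np.round(cv2.phaseCorrelate(cv2.Laplacian(A,5),cv2.Laplacian(B,5)),2) if 0 else (np.abs(A-B).mean().round(1), np.round(cv2.phaseCorrelate(A,B)[0],2)))
E
```

```text
25.3 [ 0.42358689 -0.07224414  0.23480066] [ 0.18063543 -0.38549054 -0.07892287] 1.0010538730912475
w10 orange [226  83  36  40 520] [245.3  99.8]
w10 orange [227 134  40   6  44] [244.7 138.7]
w10 orange [  0 149   6  27 115] [  1.9 162.4]
w10 orange [  41  287   46   68 1467] [ 59.  320.6]
w10 orange [ 475  288   45   67 1440] [501.3 321.1]
w10 orange [ 248  367  312   14 2328] [427.4 376.3]
w10 pred bush box [221.2  80.7] [262.5 122.3] size [41.4 41.5]
s10 orange [  0   0  26  13 224] [11.5  4.9]
s10 orange [27  0 21  5 60] [34.8  1.3]
s10 orange [ 48   0  32  11 231] [61.8  4. ]
s10 orange [ 99   0  29   9 172] [110.7   2.8]
s10 orange [117   0  28  15 220] [130.5   7.2]
s10 orange [146   0  24   7  93] [154.5   1.9]
s10 orange [ 381    0  117   73 3724] [446.2  22.2]
s10 orange [417   0  21  11 122] [428.2   4. ]
s10 orange [ 492    0   68  152 6568] [534.3  77. ]
s10 orange [ 68   2  31  15 246] [82.8  9.4]
s10 orange [ 14   5  33  15 264] [29.9 11.9]
s10 orange [134   6  27  14 211] [147.   12.6]
s10 orange [ 87   9  29  14 210] [101.5  15.3]
s10 orange [ 35  11  32  15 261] [
[... 772 characters left out ...]
80] [ 4.  54.4]
s10 orange [225  50  22  20 149] [236.4  60.5]
s10 orange [  0  55  31  16 257] [14.7 62.3]
s10 orange [273  91   7  12  43] [276.2  96.7]
s10 orange [ 65 134  48  29 392] [ 87.3 148.2]
s10 orange [   0  186   93  234 8709] [ 30.8 339.6]
s10 orange [275 186  14  16 146] [280.7 193.5]
s10 orange [361 245  22  26 444] [371.2 257.2]
s10 pred bush box [273.5 185.7] [285.9 202. ] size [12.4 16.3]
lantern (np.float32(1.9), array([ 0.55, -0.04]))
header_a (np.float32(1.9), array([-0.03, -0.01]))
header_b (np.float32(4.5), array([0.03, 0.06]))
blue1 (np.float32(9.6), array([0.4 , 0.11]))
blue2 (np.float32(18.7), array([-0.06,  0.55]))
bigbush (np.float32(11.7), array([-0.08, -0.06]))
```

The bushing shows where a seated one should be, in both the wrist and scene views. The arm is clear and the clock reads 25 s.

```bash
python3 -c "
from plant import hand_in;print(hand_in())"
```

```text
the job is handed in; nothing more can be done
None
```

I put the die plate over both pins, large hole on the tall pin, and lowered it until it touched the bed. Then I slipped the small bushing over the tall pin and set it down on the plate. I released both only after light contact, and handed the job in at about 25 s with the arm clear.

**Checks that passed**
- **Plate:** contact came at the expected height, with the force shifting by about 10 N. A picture after release showed both pins through their holes and the plate square between the bolts.
- **Bushing:** contact came within about 0.3 mm of the expected height. In the last wrist and scene images its outline lies within about 5 px and 3 px of where a seated bushing should appear.
- **Bystanders:** both heading tools show less than 0.1 px of shift in the top camera.

**Checks that disagreed or could not be made**
- **Cameras:** the top and wrist cameras differed by about 4 mm in y. I aligned from wrist views taken close to the pins.
- **Bushing in the hand:** one fit of where it sat in the gripper gave about 8 mm wrong in height. I set it aside and used its measured width instead.
- **Lantern:** the top camera gave a 0.55 px apparent shift. The arm never went near it, so I put that down to changed shadows.
- **Last look:** the 12-picture limit was used up before the bushing was lifted, so its placing was checked by numbers only, not by eye.

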